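# Sort a mixed pile of finished print goods into their trays

## Robot

A 6-joint arm with a two-finger parallel gripper is mounted at the origin on the work surface. World frame = base frame: x ahead of the robot, y to its left, z up, the work surface at z = 0. Lengths are in mm, angles in rad, forces in N, time in s.
With the tool pointing down it reaches from about 350 to 950 mm from the base axis. Payload 17.4 kg.
Tool frame: the origin (TCP) lies at the very end of the fingers, on their centre line; the grasp point (between the pads) lies 19 mm behind it; z points along the fingers, y is the line along which they close (so a half turn about z gives the same grasp; the last joint's range is limited). The gripper opens to 93 mm and grips with 3 to 60 N. Pads are 15 mm wide; open, the fingers measure 128 mm over their backs; the gripper's body (75 mm by 188 mm) begins 65 mm behind the grasp point.
Start: joints at [1.247, 0.116, 1.442, -0, 1.584, -0.038], TCP at [190.307, 647.623, 218.646] pointing down, gripper open.
Joint ranges: [-2.83, 2.83], [-0.83, 2.19], [0.07, 2.5], [-1.14, 4.28], [0.01, 3], [-2.97, 2.97]. Speed limits (rad/s): [1.89, 1.89, 2.22, 3.14, 3.14, 3.14].

## Interface

Orientations are given as a rotation vector (axis times angle).
In Python, from rig import arm gives the robot as it stands.
- The arm moves only by the shell command python3 -m pendant 'ROWS' [FORCE]. ROWS is text: rows parted by semicolons, each of 7 numbers parted by spaces: the opening, from 0 (shut) to 1 (fully open), then the shift along the tool's x, y, z as a fraction of full scale, then the turn, a rotation vector about the tool's x, y, z as a fraction of full scale. A call has 1 to 10 rows; each row is the pose to reach, as a shift and turn from the pose commanded when the call began, along the tool's axes at that moment, turning the shorter way round; what a row does not reach only later rows make up. Full scale, the value 1, is 30 cm for a shift and pi rad for a turn. A row lasts 1/10 s, in which the tool goes at most 50 mm and 8.59 degrees, less where a joint would pass 70% of its speed; a pose out of reach is approached as far as the arm can. A call with a number of a shift or a turn outside -1 to 1 is refused whole. A call with a gripper value outside its range is refused whole. The fingers move at their own pace and stop on an object; FORCE is the grip in N (left out, the last holds). Time passes only in rows, so rows that repeat a pose let the fingers close. It gives the time, the measured TCP pose, the force, the opening and the grip force at its end, in the units of the state.
- arm.state(): the state, without advancing time (a new reading comes with each control period).
- arm.grab_frame(name): name is "scene" or "top" or "wrist"; returns a dict with "pixels" (400x640x3 uint8, blue, green, red), "vfov" (degrees; the focal length in pixels is half the picture's height over the tangent of half this angle, whatever the lens; pixels are square), "cx", "cy" (the principal point, pixels), "R" (3x3) and "t" (3): a world point X has camera coordinates R X + t. Camera axes: x right, y down, z forward; pixel columns grow to the right and rows downward; lengths in mm; the calibration is good to about 2 mm. A picture is of the moment at which its call begins. There is no depth.
- arm.finish_job(): hands the job in; it is judged then, once.
The state is a dict: "clock": time; "joint_pos": joint angles; "joint_velocities": joint speeds; "joint_efforts": joint torques, N m; "eef_pos": TCP position; "tool_rot": TCP orientation; "ft_force": force on the tool from outside, world axes, zero at the start; "torque": the same for the moment, N m; "grip_width": finger opening in mm; "gripper_force": force on a finger pad.
Only numpy, scipy, OpenCV 4.12 (cv2) and the standard library are available. Lean on these libraries where they do the work, as an engineer would, in place of code of your own. Each camera call takes 0.05 s, during which the arm holds its last target. There are 200 camera calls.

## Task

Take the mixed pile of finished goods apart and put each piece into the tray that already holds one of its kind: the label roll, the business-card box, the memo block and the long bookmark carton. Set each one down without dropping or toppling anything, flat on the tray's floor, right way up, square to the tray, with the long sides of the carton and the card box alongside their neighbour's, in the middle of the free space, and leave all four there at rest.

Things in the scene. Friction and masses are not known exactly. Their poses are not given: they have to be found in the camera images.
- long_mid (a point): The long flat kraft carton of bookmarks, 54 x 170 x 36 mm (x, y, z), 0.3 kg. At the start: the bottom of the mixed pile, flat on the bench, carrying the card box and the memo block side by side. The point is its centre, half-way up; z up, x and y along its sides (y along the long side, so 54 mm between the fingers along x).
- card_mid (a point): The business-card box, white with a grey lift-off lid, 54 x 90 x 40 mm (x, y, z; the lowest 13 mm, below the lid, is 51 x 87), 0.2 kg. At the start: in the pile, on one end of the long carton, with the label roll on top of it. The point is its centre, half-way up; z up, x and y along its sides (y along the long side, so 54 mm between the fingers along x).
- memo_mid (a point): The square block of white memo paper with a kraft band round it, 54 x 54 x 40 mm, 0.11 kg. At the start: in the pile, on the other end of the long carton, nothing on top. The point is its centre, half-way up; z up, x and y along its sides.
- roll_mid (a point): The round roll of white labels on a cardboard core, 54 mm diameter, 25 mm hole, 36 mm high, axis z upright, 0.08 kg. At the start: at the top of the pile, on the card box. The point is its centre, half-way up; z up.
- long_space (a point): Fixed shallow dark grey tray of the long bookmark cartons, 167 x 198 mm (x, y), walls 4 thick, tops 14 above the bench. One same-size long bookmark carton, fixed, stands at its far (+x) wall; the near part (102 x 190 inside) is free. Point: middle of the free space, on the tray floor (4 mm above the bench); x towards the fixed one, z up. Centred here: 24 mm clear each side in x, 10 in y; long side along y.
- card_space (a point): Fixed shallow dark grey tray of the business-card boxes, 167 x 118 mm (x, y), walls 4 thick, tops 14 above the bench. One same-size business-card box, fixed, stands at its far (+x) wall; the near part (102 x 110 inside) is free. Point: middle of the free space, on the tray floor (4 mm above the bench); x towards the fixed one, z up. Centred here: 24 mm clear each side in x, 10 in y; long side along y.
- memo_space (a point): Fixed shallow dark grey tray of the memo blocks, 167 x 82 mm (x, y), walls 4 thick, tops 14 above the bench. One same-size memo block, fixed, stands at its far (+x) wall; the near part (102 x 74 inside) is free. Point: middle of the free space, on the tray floor (4 mm above the bench); x towards the fixed one, z up. Centred here: 24 mm clear each side in x, 10 in y.
- roll_space (a point): Fixed shallow dark grey tray of the label rolls, 167 x 82 mm (x, y), walls 4 thick, tops 14 above the bench. One same-size label roll, fixed, stands at its far (+x) wall; the near part (102 x 74 inside) is free. Point: middle of the free space, on the tray floor (4 mm above the bench); x towards the fixed one, z up. Centred here: 24 mm clear each side in x, 10 in y.
Not all that is in view belongs to the job. What is shaped like the part that bears roll_mid but pink is not meant.

How it is judged (in metres and radians):
At the end, for the whole second after the job is handed in: Each product upright (0.08 rad) on the floor (4 mm) of its own kind's tray, within 15 mm (tray x) and 13 mm (tray y) of the middle of the free space; carton, card box (long side along tray y) and memo block (any quarter turn) square within 0.2 rad; all at rest (0.02 m/s) (x of long_mid in the frame of long_space between -0.015 and 0.015 m and y of long_mid in the frame of long_space between -0.013 and 0.013 m and z of long_mid in the frame of long_space between 0.014 and 0.022 m and angle between each of long_mid, card_mid, memo_mid, roll_mid's own z axis and vertical below 0.08 rad and angle between the x axis of long_mid and the x axis of long_space, either way round below 0.2 rad and linear speed of each of long, card, memo, roll below 0.02 m/s and x of card_mid in the frame of card_space between -0.015 and 0.015 m and y of card_mid in the frame of card_space between -0.013 and 0.013 m and z of card_mid in the frame of card_space between 0.016 and 0.024 m and angle between the x axis of card_mid and the x axis of card_space, either way round below 0.2 rad and x of memo_mid in the frame of memo_space between -0.015 and 0.015 m and y of memo_mid in the frame of memo_space between -0.013 and 0.013 m and z of memo_mid in the frame of memo_space between 0.016 and 0.024 m and (angle between the x axis of memo_mid and the x axis of memo_space, either way round below 0.2 rad or angle between the x axis of memo_mid and the y axis of memo_space, either way round below 0.2 rad) and x of roll_mid in the frame of roll_space between -0.015 and 0.015 m and y of roll_mid in the frame of roll_space between -0.013 and 0.013 m and z of roll_mid in the frame of roll_space between 0.014 and 0.022 m); the robot touches nothing.
It fails at once if the long bookmark carton is dropped, thrown or knocked down: it moves faster than 0.6 m/s while the fingers do not touch it (linear speed of long above 0.6 m/s and contact force between the fingers and long below 0.05 N).
It fails at once if the business-card box is dropped, thrown or knocked down: it moves faster than 0.6 m/s while the fingers do not touch it (linear speed of card above 0.6 m/s and contact force between the fingers and card below 0.05 N).
It fails at once if the memo block is dropped, thrown or knocked down: it moves faster than 0.6 m/s while the fingers do not touch it (linear speed of memo above 0.6 m/s and contact force between the fingers and memo below 0.05 N).
It fails at once if the label roll is dropped, thrown or knocked down: it moves faster than 0.6 m/s while the fingers do not touch it (linear speed of roll above 0.6 m/s and contact force between the fingers and roll below 0.05 N).
It also fails if it takes over 96 s, if anything falls off the work surface, if the arm or the gripper's body presses on something with over 40 N, if the wrist force passes 120 N, or if a joint passes its speed limit or range.

## Working session

There is one attempt and no reset: what is moved stays moved. The work goes in short steps, Python scripts to look and compute and a shell command to move; the robot and the scene stay as the last step left them, time stands still between calls to the robot, and variables do not carry over. Pictures are saved under pics/ and viewed, at most 15 in all, crops included, and the job is handed in when it is done.

```bash
mkdir -p pics; ls
cat > h.py <<'E'
from rig import arm
import numpy as np, cv2
from scipy.spatial.transform import Rotation as Ro
def ray(f,px,z):
    F=200/np.tan(np.radians(f['vfov'])/2); R=np.array(f['R']);t=np.array(f['t'])
    px=np.atleast_2d(px).astype(float)
    d=np.c_[(px[:,0]-f['cx'])/F,(px[:,1]-f['cy'])/F,np.ones(len(px))]@R
    C=-R.T@t
    return C+d*((z-C[2])/d[:,2])[:,None]
def proj(f,X):
    F=200/np.tan(np.radians(f['vfov'])/2)
    c=np.atleast_2d(X)@np.array(f['R']).T+np.array(f['t'])
    return np.c_[c[:,0]/c[:,2]*F+f['cx'],c[:,1]/c[:,2]*F+f['cy']]
def snap(n,name):
    f=arm.grab_frame(n); cv2.imwrite(f'pics/{name}.png',f['pixels']); np.save(f'pics/{name}.npy',f,allow_pickle=True); return f
def load(name): return np.load(f'pics/{name}.npy',allow_pickle=True).item()
E
python3 - <<'E'
from h import *
for n in('scene','top','wrist'):
    f=snap(n,n+'0'); print(n,f['vfov'],-np.array(f['R']).T@np.array(f['t']),np.array(f['R'])[2])
s=arm.state();print(s)
E
```

```text
pics
scene 46.666130779900236 [1217.34414143  488.23765856  998.81135144] [-0.57969303 -0.3881251  -0.71645998]
top 43.15901981474265 [ 262.26542123    7.8781165  1310.98981872] [ 0.18829817  0.00225658 -0.98210931]
wrist 68.19365162974476 [115.93834578 669.4569633  385.04115459] [ 0.26961267 -0.08085467 -0.95956841]
{'clock': 0.15, 'joint_pos': array([ 1.24720468e+00,  1.16354967e-01,  1.44209420e+00, -2.19491410e-05,
        1.58401019e+00, -3.77785325e-02]), 'joint_velocities': array([ 0.00054034,  0.00091378, -0.00205966, -0.00024982, -0.00175021,
        0.00118402]), 'joint_efforts': array([ 1.17122843e-03, -7.21761203e+01, -6.22949624e+01,  7.80517096e-02,
        2.24488392e-02, -9.30840292e-05]), 'eef_pos': array([190.25969766, 647.46988049, 218.0997597 ]), 'tool_rot': array([-4.47408926e-01, -3.10943482e+00,  1.34537655e-03]), 'ft_force': array([-0.46278976, -0.22268286,  0.06583882]), 'torque': array([-0.02385117,  0.00397104, -0.00080122]), 'gripper_force': 0.0, 'grip_width': 93.03312926158122}
```

View pics/top0.png

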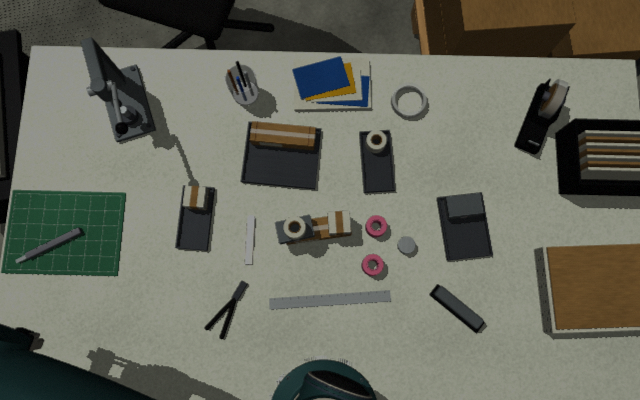

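View pics/scene0.png

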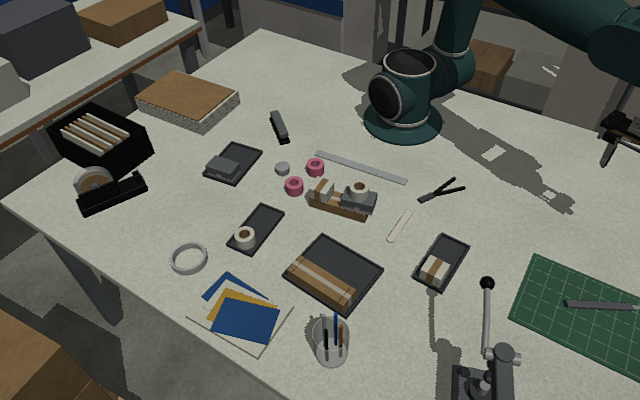

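The top view shows the long tray at (282,155), the roll tray at (377,160), the memo tray at (195,217), the card tray at (465,225) and the pile at (315,228). Two pink rolls, at (376,227) and (373,265), are decoys. The white roll at (295,228) on the card box is the one meant, and the white roll at (376,141) is the fixed one in its tray. I'll confirm this in a crop and segment the trays.

Run:
```python
from h import *
f=load('top0');im=f['pixels']
c=cv2.resize(im[180:270,260:400],None,fx=5.5,fy=5.5,interpolation=cv2.INTER_CUBIC);cv2.imwrite('pics/crop1.png',c)
hsv=cv2.cvtColor(im,cv2.COLOR_BGR2HSV)
m=((hsv[...,2]<75)).astype(np.uint8)*255
for n,(x0,y0,x1,y1) in dict(long=(235,112,330,195),roll=(352,122,402,198),memo=(170,178,220,256),card=(430,186,498,266)).items():
    k=np.zeros_like(m);k[y0:y1,x0:x1]=m[y0:y1,x0:x1]
    k=cv2.morphologyEx(k,cv2.MORPH_OPEN,np.ones((3,3)))
    cs,_=cv2.findContours(k,cv2.RETR_EXTERNAL,cv2.CHAIN_APPROX_NONE);q=max(cs,key=cv2.contourArea)[:,0]
    W=ray(f,q,14)[:,:2].astype(np.float32)
    r=cv2.minAreaRect(W);print(n,r,cv2.boxPoints(r).round(0).tolist())
```

```text
long ((659.8355102539062, 126.34432983398438), (203.9298858642578, 172.47511291503906), 86.29066467285156) [[567.0, 30.0], [739.0, 19.0], [752.0, 223.0], [580.0, 234.0]]
roll ((651.1014404296875, -128.50735473632812), (173.32008361816406, 86.40705108642578), 4.89219331741333) [[561.0, -93.0], [568.0, -179.0], [741.0, -164.0], [734.0, -78.0]]
memo ((485.7105407714844, 341.8899841308594), (91.03809356689453, 170.7379913330078), 86.75250244140625) [[398.0, 301.0], [568.0, 292.0], [574.0, 382.0], [403.0, 392.0]]
card ((481.34820556640625, -354.9677429199219), (171.61399841308594, 121.12870788574219), 8.020922660827637) [[388.0, -307.0], [405.0, -427.0], [575.0, -403.0], [558.0, -283.0]]
```

View pics/crop1.png

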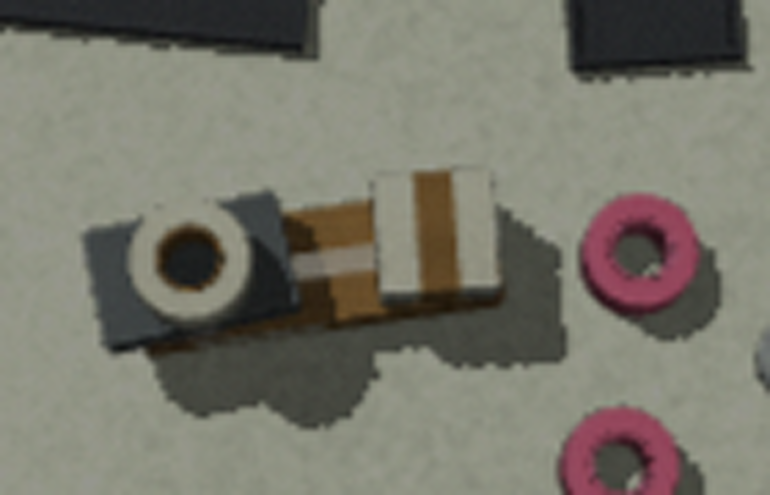

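View pics/wrist0.png

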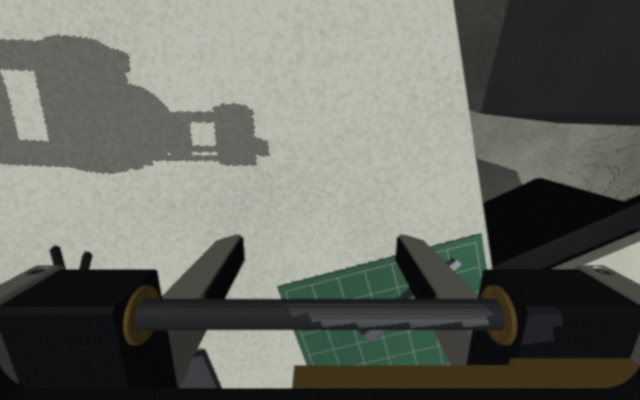

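The crop confirms the white roll on the grey card box at about (295,227), with the memo block at (340,222); the pink rolls are decoys. The wrist view shows only bare bench and the cutting mat for now. Next I'll compute the poses and the first move.

```bash
cat >> h.py <<'E'
def go(x,y,z,yaw):
    "yaw deg of tool y (mod 180, nearest) -> fractions in current tool frame"
    s=arm.state();R0=Ro.from_rotvec(s['tool_rot']);c=R0.as_matrix()[:,1]
    cur=np.degrees(np.arctan2(c[1],c[0])); yaw=cur+(yaw-cur+90)%180-90; a=np.radians(yaw)
    Y=np.array([np.cos(a),np.sin(a),0]);Z=np.array([0,0,-1.]);X=np.cross(Y,Z)
    d=R0.inv().apply(np.array([x,y,z])-s['eef_pos'])/300
    r=(R0.inv()*Ro.from_matrix(np.c_[X,Y,Z])).as_rotvec()/np.pi
    print('t',round(s['clock'],2),'now',s['eef_pos'].round(1),'yaw',cur.round(1),'->',d.round(4),r.round(4),'j6',s['joint_pos'][5].round(2))
E
python3 - <<'E'
from h import *
f=load('top0');im=f['pixels']
P=lambda L:np.array(L)/5.5+[260,180]-.4
for n,L,z in(('card',[(85,232),(272,192),(298,305),(110,350)],76),('memo',[(373,172),(492,168),(500,292),(380,297)],76)):
    W=ray(f,P(L),z)[:,:2];e=np.roll(W,-1,0)-W
    print(n,W.mean(0).round(1),np.linalg.norm(e,axis=1).round(0),(np.degrees(np.arctan2(e[:,1],e[:,0]))%90).round(1))
print('roll',ray(f,P([(190,260)]),112))
W=ray(f,P([(285,210),(372,200)]),36);print('long edge',W.round(0))
V=cv2.cvtColor(im,cv2.COLOR_BGR2HSV)[...,2]
print('row through memo tray',V[225,165:225].tolist()); print('col',V[205:262,192].tolist())
print('long row',V[165,235:330].tolist())
go(480,40,160,0)
E
```

```text
card [454.8  82.3] [86. 53. 86. 55.] [13.8 14.5 15.1 14.2]
memo [474.7 -27.4] [54. 57. 54. 57.] [3.4 4.5 3.9 4.5]
roll [[453.31465882  80.82075554 112.        ]]
long edge [[490.  42.  36.]
 [496.   2.  36.]]
row through memo tray [148, 149, 149, 149, 148, 151, 150, 147, 149, 149, 150, 150, 130, 77, 30, 18, 18, 40, 49, 49, 49, 47, 46, 49, 51, 48, 49, 50, 50, 51, 51, 50, 50, 49, 48, 47, 46, 50, 48, 49, 48, 49, 49, 49, 32, 32, 64, 68, 129, 148, 149, 150, 148, 152, 151, 146, 147, 149, 150, 148]
col [97, 72, 44, 34, 22, 20, 17, 45, 49, 47, 48, 49, 48, 48, 49, 47, 49, 48, 49, 50, 50, 49, 50, 49, 48, 51, 48, 49, 49, 49, 49, 49, 50, 49, 52, 49, 49, 47, 49, 47, 46, 46, 47, 46, 42, 62, 134, 149, 148, 149, 151, 149, 147, 144, 143, 144, 146]
long row [150, 150, 148, 148, 147, 145, 148, 103, 51, 23, 18, 39, 47, 45, 45, 41, 45, 46, 44, 45, 45, 45, 45, 45, 44, 45, 46, 44, 46, 44, 47, 44, 43, 45, 44, 45, 43, 43, 44, 44, 46, 43, 44, 44, 45, 42, 42, 43, 42, 41, 44, 43, 43, 42, 43, 42, 42, 42, 43, 43, 42, 41, 42, 43, 42, 43, 43, 41, 43, 42, 44, 40, 41, 42, 40, 42, 40, 43, 42, 42, 41, 41, 43, 63, 68, 129, 148, 149, 150, 147, 145, 149, 149, 146, 145]
t 0.15 now [190.3 647.5 218.1] yaw 73.6 -> [-1.4975 -1.6703  0.1951] [-2.00e-04  2.00e-04  4.09e-01] j6 -0.04
```

```bash
python3 -m pendant '1 -.08 -.09 0 0 0 .04; 1 -.17 -.19 0 0 0 .08; 1 -.26 -.29 0 0 0 .12; 1 -.36 -.4 0 0 0 .16; 1 -.46 -.51 0 0 0 .2; 1 -.56 -.62 0 0 0 .24; 1 -.65 -.72 0 0 0 .28; 1 -.75 -.83 0 0 0 .32;1 -.75 -.83 0 0 0 .36;1 -.75 -.83 0 0 0 .36'
python3 - <<'E'
from h import *
f=load('top0');im=f['pixels']
V=cv2.cvtColor(im,cv2.COLOR_BGR2HSV)[...,2]
m=(V<58).astype(np.uint8)
for n,(x0,y0,x1,y1) in dict(long=(235,112,330,195),roll=(352,122,402,198),memo=(170,178,220,256),card=(430,186,498,266)).items():
    k=np.zeros_like(m);k[y0:y1,x0:x1]=m[y0:y1,x0:x1]
    k=cv2.morphologyEx(k,cv2.MORPH_OPEN,np.ones((3,3)))
    cs,_=cv2.findContours(k,cv2.RETR_EXTERNAL,cv2.CHAIN_APPROX_NONE);q=max(cs,key=cv2.contourArea)[:,0]
    r=cv2.minAreaRect(ray(f,q,14)[:,:2].astype(np.float32));print(n,r,cv2.boxPoints(r).round(0).tolist())
go(453,81,200,14)
E
```

```text
clock: 1.15
eef_pos: [336.4, 344.5, 218.8]
tool_rot: [-2.049, -2.381, -0.001]
ft_force: [0.0, 0.9, 0.2]
grip_width: 92.9
gripper_force: 0.0
long ((661.01025390625, 127.99232482910156), (196.9877166748047, 167.6580352783203), 85.84417724609375) [[570.0, 36.0], [737.0, 24.0], [752.0, 220.0], [585.0, 232.0]]
roll ((651.6751708984375, -126.97663116455078), (167.81077575683594, 82.02354431152344), 4.78063440322876) [[565.0, -93.0], [571.0, -175.0], [739.0, -161.0], [732.0, -79.0]]
memo ((486.2242126464844, 344.97344970703125), (83.78133392333984, 165.56890869140625), 87.37451171875) [[402.0, 307.0], [567.0, 299.0], [571.0, 383.0], [405.0, 391.0]]
card ((482.67626953125, -354.9843444824219), (166.65301513671875, 119.97443389892578), 7.974626064300537) [[392.0, -307.0], [408.0, -426.0], [574.0, -403.0], [557.0, -284.0]]
t 1.15 now [336.4 344.5 218.8] yaw 8.6 -> [-0.9263  0.2531  0.0625] [ 0.0001 -0.0001 -0.0301] j6 0.59
```

```bash
python3 -m pendant '1 -.1 .03 0 0 0 0; 1 -.25 .07 0 0 0 0; 1 -.4 .11 0 0 0 0; 1 -.55 .15 .05 0 0 -.02;1 -.7 .19 .05 0 0 -.02;1 -.82 .22 .06 0 0 -.02;1 -.89 .24 .06 0 0 -.02;1 -.926 .253 .06 0 0 -.02;1 -.926 .253 .06 0 0 -.02;1 -.926 .253 .06 0 0 -.02'
python3 - <<'E'
from h import *
f=snap('wrist','w1');snap('top','top1')
go(453,81,86,9)
for n,p in dict(roll=(453,81,112),card=(455,82,76),memo=(475,-27,76)).items(): print(n,proj(f,p))
E
```

```text
clock: 2.15
eef_pos: [453.4, 83.4, 200.6]
tool_rot: [-1.965, -2.45, -0.0]
ft_force: [-0.3, 0.1, 0.8]
grip_width: 92.9
gripper_force: 0.0
t 2.25 now [453.3  83.6 200.7] yaw 12.6 -> [-0.0082 -0.0029  0.3823] [-0.     -0.0001  0.0197] j6 -0.09
roll [[317.86376532 206.95365213]]
card [[320.22726345 195.90544642]]
memo [[316.56891481 290.54708897]]
```

View pics/w1.png

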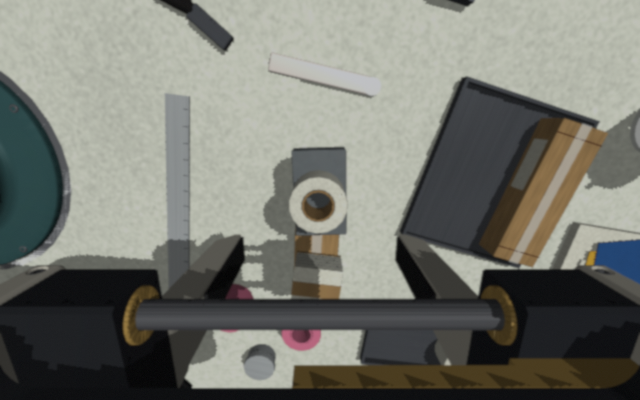

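The wrist view shows the roll at (318,204), within 3 px of where I predicted, and the card box and memo block are as expected. I'll descend and grip the roll.

```bash
python3 -m pendant '1 -.004 0 .12 0 0 .01; 1 -.004 0 .25 0 0 .02;1 -.004 0 .34 0 0 .02;1 -.004 0 .385 0 0 .02;1 -.004 0 .389 0 0 .02;.4 -.004 0 .389 0 0 .02;.4 -.004 0 .389 0 0 .02;.4 -.004 0 .389 0 0 .02;.4 -.004 0 .389 0 0 .02;.4 -.004 0 .389 0 0 .02' 12
```

```text
clock: 3.25
eef_pos: [454.0, 81.2, 84.4]
tool_rot: [2.044, 2.385, 0.001]
ft_force: [-1.2, 0.1, 1.3]
grip_width: 57.1
gripper_force: 0.6
```

```bash
python3 -m pendant '.4 0 0 0 0 0 0;.4 0 0 0 0 0 0;.4 0 0 0 0 0 0;.4 0 0 0 0 0 0;.4 0 0 -.03 0 0 0;.4 0 0 -.08 0 0 0;.4 0 0 -.15 0 0 0;.4 0 0 -.2 0 0 0;.4 0 0 -.2 0 0 0' 12; python3 -c "
from h import *
go(623.3,-129.4,70,4.8)"
```

```text
clock: 4.15
eef_pos: [454.8, 81.4, 146.7]
tool_rot: [2.042, 2.384, 0.004]
ft_force: [-0.0, 0.2, -0.8]
grip_width: 54.8
gripper_force: 12.0
t 4.15 now [454.8  81.4 146.7] yaw 8.8 -> [-0.7805  0.4461  0.2575] [ 0.0012 -0.      0.0224] j6 -0.03
```

```bash
python3 -m pendant '.4 -.08 .05 0 0 0 0;.4 -.2 .12 0 0 0 0;.4 -.35 .2 0 0 0 .01;.4 -.5 .29 0 0 0 .02;.4 -.64 .37 0 0 0 .022;.4 -.74 .42 .05 0 0 .022;.4 -.775 .445 .12 0 0 .022;.4 -.78 .446 .2 0 0 .022;.4 -.78 .446 .25 0 0 .022;.4 -.78 .446 .257 0 0 .022'
python3 - <<'E'
from h import *
f=snap('wrist','w2')
go(623.3,-129.4,14,4.8)
E
```

```text
clock: 5.15
eef_pos: [620.8, -129.0, 64.3]
tool_rot: [-2.123, -2.311, 0.003]
ft_force: [0.0, 1.1, -1.7]
grip_width: 54.8
gripper_force: 12.0
t 5.2 now [ 621.3 -129.    65.7] yaw 4.9 -> [-0.002   0.0068  0.1722] [-0.0006 -0.0002  0.0005] j6 -0.33
```

View pics/w2.png

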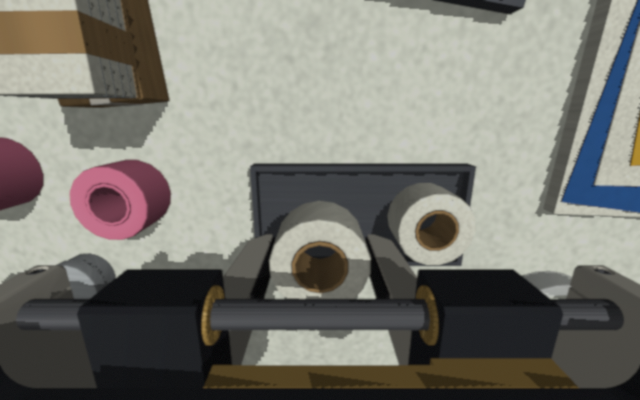

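The wrist view shows the roll held at (320,265). The tray rim's far corners are at (252,165) and (475,165), and the fixed roll is at (437,230). I'll check the tray position from these.

Run:
```python
from h import *
f=load('w2')
W=ray(f,[(251.5,164.5),(475,164.5)],14)[:,:2];d=W[1]-W[0];L=np.linalg.norm(d);x=d/L;y=np.array([-x[1],x[0]])
print(W,L,np.degrees(np.arctan2(x[1],x[0])),'free mid',W.mean(0)-41*y-28.5*x)
print('roll ctr',ray(f,[(320,266)],65.7-84+112-0))
```

```text
[[567.5170962  -90.59893971]
 [732.0573437  -76.57440058]] 165.13685459780498 4.871813683775734 free mid [ 624.8721823  -126.85895803]
roll ctr [[ 621.69309782 -126.17888538   93.7       ]]
```

```bash
python3 -m pendant '.4 0 .009 .05 0 0 0;.4 0 .009 .1 0 0 0;.4 0 .009 .14 0 0 0;.4 0 .009 .16 0 0 0;.4 0 .009 .17 0 0 0;.4 0 .009 .173 0 0 0;.4 0 .009 .175 0 0 0;.4 0 .009 .176 0 0 0;.4 0 .009 .176 0 0 0'
```

```text
clock: 6.1
eef_pos: [624.8, -129.3, 14.4]
tool_rot: [2.125, 2.313, 0.0]
ft_force: [-0.4, 0.3, -1.1]
grip_width: 54.1
gripper_force: 12.0
```

```bash
python3 -m pendant '.4 0 0 .002 0 0 0;.4 0 0 .004 0 0 0;.4 0 0 .006 0 0 0;.4 0 0 .006 0 0 0;.4 0 0 .006 0 0 0'
```

```text
clock: 6.6
eef_pos: [624.7, -129.3, 12.3]
tool_rot: [2.125, 2.314, 0.0]
ft_force: [-0.2, 0.1, 0.9]
grip_width: 54.6
gripper_force: 12.0
```

Contact shows (Fz went from −1.1 to +0.9). I'll release and rise.

```bash
python3 -m pendant '.65 0 0 0 0 0 0;.65 0 0 0 0 0 0;.65 0 0 0 0 0 0;.65 0 0 0 0 0 0;.65 0 0 -.03 0 0 0;.65 0 0 -.1 0 0 0;.65 0 0 -.2 0 0 0;.65 0 0 -.35 0 0 0;.9 0 0 -.5 0 0 0;.9 0 0 -.5 0 0 0'
python3 - <<'E'
from h import *
go(463,-27,160,4); go(456,82,160,14)
E
```

```text
clock: 7.6
eef_pos: [626.8, -129.7, 170.3]
tool_rot: [2.119, 2.307, 0.007]
ft_force: [0.5, 0.5, 0.3]
grip_width: 72.0
gripper_force: 0.0
t 7.6 now [ 626.8 -129.7  170.3] yaw 4.9 -> [ 0.3876 -0.5152  0.0284] [0.0029 0.001  0.0048] j6 -0.33
t 7.6 now [ 626.8 -129.7  170.3] yaw 4.9 -> [ 0.7516 -0.5076  0.0273] [ 0.0028  0.0012 -0.0507] j6 -0.33
```

```bash
python3 -m pendant '1 .05 -.06 0 0 0 0;1 .13 -.16 0 0 0 0;1 .22 -.27 0 0 0 0.005;1 .3 -.37 .02 0 0 0.005;1 .36 -.44 .02 0 0 0.005;1 .385 -.475 .02 0.0015 0 0.005;1 .385 -.475 .02 0.003 0 0.005;1 .385 -.475 .02 0.003 0 0.005'
python3 - <<'E'
from h import *
f=snap('wrist','w3'); snap('top','top2')
go(475,-27,50,4)
print(proj(f,[(475,-27,76)]))
# check roll vs. tray in top view
E
```

```text
clock: 8.4
eef_pos: [473.7, -26.6, 156.6]
tool_rot: [-2.139, -2.293, 0.011]
ft_force: [0.9, -0.2, 0.5]
grip_width: 92.8
gripper_force: 0.0
t 8.5 now [473.7 -26.8 156.2] yaw 3.9 -> [-0.001   0.0076  0.3541] [-0.0031  0.     -0.0003] j6 -0.18
[[321.06757652 207.80756251]]
```

View pics/w3.png

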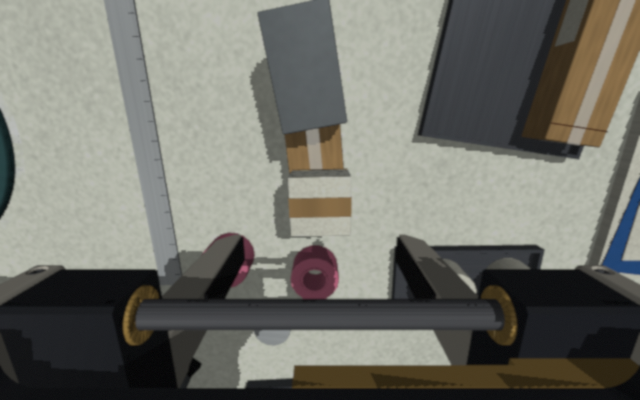

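The wrist view shows the memo block's top centred at (320,207), square to the gripper. The card box's outline spans (258..345, 0..132). I'll grip the memo block.

```bash
python3 -m pendant '1 -.001 .005 .1 -.003 0 0; 1 -.001 .005 .22 -.003 0 0;1 -.001 .005 .31 -.003 0 0;1 -.001 .005 .355 -.003 0 0;.4 -.001 .005 .36 -.003 0 0;.4 -.001 .005 .36 -.003 0 0;.4 -.001 .005 .36 -.003 0 0;.4 -.001 .005 .36 -.003 0 0;.4 -.001 .005 .36 -.003 0 0;.4 -.001 .005 .36 -.003 0 0' 12
python3 -m pendant '.4 0 0 0 0 0 0;.4 0 0 0 0 0 0;.4 0 0 0 0 0 0;.4 0 0 -.02 0 0 0;.4 0 0 -.07 0 0 0;.4 0 0 -.15 0 0 0;.4 0 0 -.25 0 0 0;.4 0 0 -.3 0 0 0;.4 0 0 -.3 0 0 0'; python3 -c "
from h import *
go(457.7,346.3,70,-2.6)"
```

```text
clock: 9.5
eef_pos: [473.7, -26.5, 48.9]
tool_rot: [2.143, 2.296, 0.001]
ft_force: [0.8, -0.4, 4.7]
grip_width: 54.4
gripper_force: 12.0
clock: 10.4
eef_pos: [474.3, -26.6, 140.8]
tool_rot: [2.141, 2.295, 0.003]
ft_force: [0.2, 0.9, -2.4]
grip_width: 54.1
gripper_force: 11.9
t 10.4 now [474.3 -26.6 140.8] yaw 4.0 -> [1.244  0.0298 0.2351] [0.0012 0.0002 0.0365] j6 -0.18
```

```bash
python3 -m pendant '.4 .06 0 0 0 0 0;.4 .18 0 0 0 0 0;.4 .33 .01 0 0 0 .01;.4 .48 .01 0 0 0 .02;.4 .63 .02 0 0 0 .03;.4 .78 .02 0 0 0 .036;.4 .9 .03 0 0 0 .036;.4 .97 .03 0 0 0 .036;.4 1 .03 0 0 0 .036;.4 1 .03 0 0 0 .036'; python3 -c "
from h import *
go(457.7,346.3,70,-2.6)"
```

```text
clock: 11.4
eef_pos: [461.2, 273.7, 137.0]
tool_rot: [-2.268, -2.173, 0.003]
ft_force: [0.1, -0.6, -1.9]
grip_width: 53.9
gripper_force: 11.9
t 11.4 now [461.2 273.7 137. ] yaw -2.4 -> [ 0.2414 -0.0215  0.2233] [-0.0004  0.0003  0.0009] j6 0.53
```

```bash
python3 -m pendant '.4 .05 -.01 0 0 0 0;.4 .12 -.02 .02 0 0 0;.4 .19 -.02 .05 0 0 0;.4 .23 -.02 .1 0 0 0;.4 .241 -.0215 .16 0 0 0;.4 .241 -.0215 .21 0 0 0;.4 .241 -.0215 .223 0 0 0;.4 .241 -.0215 .223 0 0 0'
python3 - <<'E'
from h import *
f=snap('wrist','w4')
go(457.7,346.3,16.5,-2.6)
E
```

```text
clock: 12.2
eef_pos: [458.2, 345.3, 70.6]
tool_rot: [-2.27, -2.171, 0.002]
ft_force: [-0.2, 0.1, -0.1]
grip_width: 54.0
gripper_force: 11.9
t 12.25 now [458.5 345.5  71.5] yaw -2.5 -> [ 0.0025 -0.003   0.1834] [0.     0.     0.0003] j6 0.65
```

View pics/w4.png

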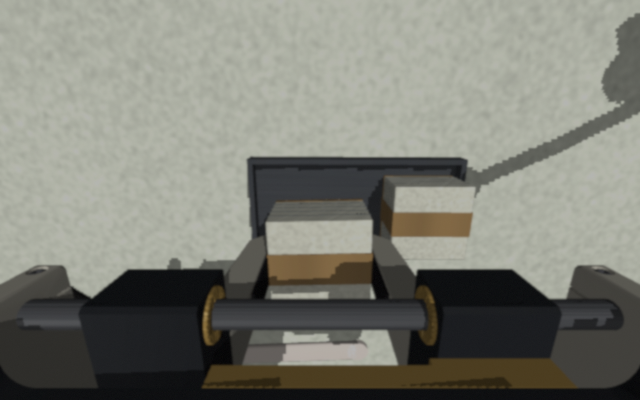

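The block is held with its top rear edge at (267..373, 221). The tray's rim corners are at (249,158) and (466,158).

Run:
```python
from h import *
f=load('w4')
W=ray(f,[(248.5,157.5),(466.5,157.5)],14)[:,:2];d=W[1]-W[0];L=np.linalg.norm(d);x=d/L;y=np.array([-x[1],x[0]])
print(W,L,np.degrees(np.arctan2(x[1],x[0])),'free mid',W.mean(0)-41*y-28.5*x)
W=ray(f,[(267,221),(373,221)],99)[:,:2];d=W[1]-W[0];L=np.linalg.norm(d);x=d/L;y=np.array([-x[1],x[0]])
print(L,np.degrees(np.arctan2(x[1],x[0])),W.mean(0)-27*y)
```

```text
[[407.39168098 394.71334837]
 [571.9468987  387.32484995]] 164.72100530166955 -2.5708430828200655 free mid [459.35893488 351.33872136]
52.8839296128513 -2.548475325428633 [459.36624351 345.61448841]
```

```bash
python3 -m pendant '.4 .012 0 .05 0 0 0;.4 .012 0 .1 0 0 0;.4 .012 0 .14 0 0 0;.4 .012 0 .165 0 0 0;.4 .012 0 .175 0 0 0;.4 .012 0 .18 0 0 0;.4 .012 0 .18 0 0 0;.4 .012 0 .18 0 0 0'
```

```text
clock: 13.05
eef_pos: [458.7, 349.7, 17.8]
tool_rot: [2.27, 2.172, 0.001]
ft_force: [-0.7, 0.1, -1.4]
grip_width: 54.1
gripper_force: 11.9
```

```bash
python3 -m pendant '.4 0 0 .002 0 0 0;.4 0 0 .004 0 0 0;.4 0 0 .004 0 0 0;.4 0 0 .004 0 0 0'
```

```text
clock: 13.45
eef_pos: [458.7, 349.7, 16.9]
tool_rot: [2.27, 2.172, 0.001]
ft_force: [-2.5, -1.7, 6.5]
grip_width: 54.2
gripper_force: 11.9
```

Contact; release and rise.

```bash
python3 -m pendant '.65 0 0 -.001 0 0 0;.65 0 0 -.001 0 0 0;.65 0 0 -.001 0 0 0;.65 0 0 -.001 0 0 0;.65 0 0 -.03 0 0 0;.65 0 0 -.1 0 0 0;.65 0 0 -.2 0 0 0;.65 0 0 -.35 0 0 0;.9 0 0 -.48 0 0 0;.9 0 0 -.48 0 0 0'
python3 - <<'E'
from h import *
go(455,83,156,14)
f=snap('top','top3')
E
```

```text
clock: 14.45
eef_pos: [460.1, 350.6, 166.9]
tool_rot: [2.269, 2.171, 0.013]
ft_force: [0.2, 0.8, 0.4]
grip_width: 71.8
gripper_force: 0.0
t 14.45 now [460.1 350.6 166.9] yaw -2.5 -> [-0.8922  0.022   0.032 ] [ 0.0024 -0.0013 -0.0917] j6 0.65
```

```bash
python3 -m pendant '1 -.06 0 0 0 0 0;1 -.18 0 0 0 0 -.02;1 -.33 .01 0 0 0 -.04;1 -.48 .02 0 0 0 -.06;1 -.63 .02 .02 0 0 -.08;1 -.76 .022 .03 0 0 -.092;1 -.85 .022 .03 0.002 -.001 -.092;1 -.892 .022 .03 .002 -.001 -.092;1 -.892 .022 .03 .002 -.001 -.092;1 -.892 .022 .03 .002 -.001 -.092'
python3 - <<'E'
from h import *
f=snap('wrist','w5')
go(455,83,48,14.4)
print(proj(f,[(455,82.5,76)]))
E
```

```text
clock: 15.5
eef_pos: [453.2, 82.2, 150.7]
tool_rot: [-1.932, -2.474, 0.011]
ft_force: [-0.5, -0.0, 0.2]
grip_width: 92.9
gripper_force: 0.0
t 15.55 now [453.2  82.5 150.8] yaw 14.1 -> [0.0007 0.0085 0.3425] [-0.0023  0.0006 -0.0018] j6 -0.12
[[321.61638761 209.24339415]]
```

View pics/w5.png

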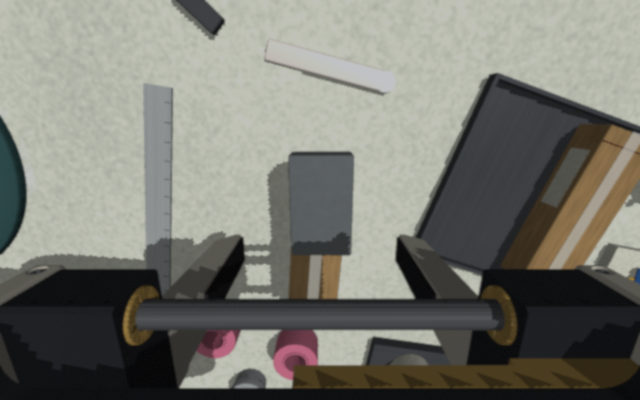

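The card box's top is centred at (320,204), square to the gripper and about 2 mm further in +y than predicted. I'll grip it.

```bash
python3 -m pendant '1 .008 .006 .1 -.002 0 0; 1 .008 .006 .2 -.002 0 0;1 .008 .006 .3 -.002 0 0;1 .008 .006 .335 -.002 0 0;.4 .008 .006 .34 -.002 0 0;.4 .008 .006 .34 -.002 0 0;.4 .008 .006 .34 -.002 0 0;.4 .008 .006 .34 -.002 0 0;.4 .008 .006 .34 -.002 0 0;.4 .008 .006 .34 -.002 0 0' 18
python3 -m pendant '.4 0 0 0 0 0 0;.4 0 0 0 0 0 0;.4 0 0 0 0 0 0;.4 0 0 -.02 0 0 0;.4 0 0 -.07 0 0 0;.4 0 0 -.15 0 0 0;.4 0 0 -.25 0 0 0;.4 0 0 -.3 0 0 0;.4 0 0 -.3 0 0 0'; python3 -c "
from h import *
go(454.5,-359,70,8)"
```

```text
clock: 16.55
eef_pos: [454.1, 84.2, 49.7]
tool_rot: [1.932, 2.475, -0.002]
ft_force: [-1.7, 0.1, 5.5]
grip_width: 53.8
gripper_force: 18.0
clock: 17.45
eef_pos: [454.8, 84.6, 141.6]
tool_rot: [1.931, 2.473, 0.002]
ft_force: [-0.8, -0.4, -2.7]
grip_width: 53.6
gripper_force: 18.0
t 17.45 now [454.8  84.6 141.6] yaw 14.0 -> [-1.4336 -0.3608  0.2413] [0.0011 0.0008 0.0336] j6 -0.11
```

```bash
python3 -m pendant '.4 -.06 -.015 0 0 0 0;.4 -.17 -.045 0 0 0 0;.4 -.3 -.075 0 0 0 .01;.4 -.45 -.11 0 0 0 .02;.4 -.6 -.15 0 0 0 .03;.4 -.73 -.18 0 0 0 .034;.4 -.85 -.215 0 0 0 .034;.4 -.93 -.235 0 0 0 .034;.4 -.96 -.24 0 0 0 .034;.4 -.96 -.24 0 0 0 .034'; python3 -c "
from h import *
go(454.5,-359,70,8)"
```

```text
clock: 18.45
eef_pos: [453.6, -212.8, 138.6]
tool_rot: [-2.064, -2.368, 0.003]
ft_force: [0.0, -0.1, -2.6]
grip_width: 53.8
gripper_force: 18.0
t 18.45 now [ 453.6 -212.8  138.6] yaw 7.8 -> [-0.4828 -0.0631  0.2293] [-0.0005  0.0004 -0.0009] j6 -0.63
```

```bash
python3 -m pendant '.4 -.05 -.01 0 0 0 0;.4 -.15 -.02 0 0 0 0;.4 -.27 -.035 .02 0 0 0;.4 -.38 -.05 .05 0 0 0;.4 -.45 -.06 .1 0 0 0;.4 -.483 -.063 .16 0 0 -.001;.4 -.483 -.063 .21 0 0 -.001;.4 -.483 -.063 .23 0 0 -.001;.4 -.483 -.063 .23 0 0 -.001'
python3 - <<'E'
from h import *
f=snap('wrist','w6')
go(454.5,-359,18,8)
E
```

```text
clock: 19.35
eef_pos: [455.1, -357.5, 70.3]
tool_rot: [2.058, 2.374, -0.002]
ft_force: [0.4, -0.1, -1.7]
grip_width: 53.9
gripper_force: 18.0
t 19.4 now [ 455.4 -357.9   71.3] yaw 8.2 -> [-0.0029 -0.0035  0.1777] [-0.0001  0.0007  0.0009] j6 -0.85
```

View pics/w6.png

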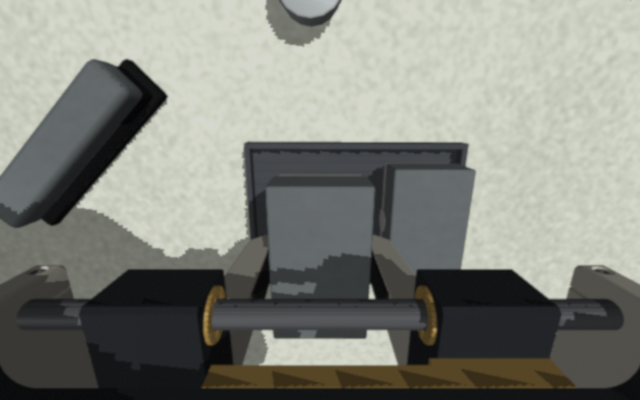

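The card box is held with its top far edge at (267..374, 186). The tray's rim corners are at (246,143) and (467,143).

Run:
```python
from h import *
f=load('w6')
W=ray(f,[(245.5,142.5),(467.5,142.5)],14)[:,:2];d=W[1]-W[0];L=np.linalg.norm(d);x=d/L;y=np.array([-x[1],x[0]])
m=W.mean(0)-59*y-28.5*x;print(L,np.degrees(np.arctan2(x[1],x[0])),'free mid',m)
X,Y=x,y
W=ray(f,[(267,186),(374,186)],97.6)[:,:2];d=W[1]-W[0];L=np.linalg.norm(d);x=d/L;y=np.array([-x[1],x[0]])
c=W.mean(0)-45*y;print(L,np.degrees(np.arctan2(x[1],x[0])),c,'need',(m-c)@X,(m-c)@Y)
```

```text
165.14812107004255 8.132759142427483 free mid [ 454.84623048 -358.4497169 ]
51.9546589041377 8.148294590658814 [ 456.42389975 -357.44890485] need -1.7033846845752814 -0.7675582703155475
```

Everything agrees. Lower to about 18, which brings the bottom to the tray floor.

```bash
python3 -m pendant '.4 -.003 -.004 .05 0 0 0;.4 -.003 -.004 .1 0 0 0;.4 -.003 -.004 .14 0 0 0;.4 -.003 -.004 .16 0 0 0;.4 -.003 -.004 .17 0 0 0;.4 -.003 -.004 .175 0 0 0;.4 -.003 -.004 .175 0 0 0;.4 -.003 -.004 .175 0 0 0'
```

```text
clock: 20.2
eef_pos: [454.4, -360.0, 19.1]
tool_rot: [2.057, 2.371, -0.003]
ft_force: [-0.7, 0.1, -2.3]
grip_width: 53.4
gripper_force: 18.0
```

```bash
python3 -m pendant '.4 0 0 .002 0 0 0;.4 0 0 .004 0 0 0;.4 0 0 .006 0 0 0;.4 0 0 .006 0 0 0;.4 0 0 .006 0 0 0'
```

```text
clock: 20.7
eef_pos: [454.3, -360.0, 17.7]
tool_rot: [2.058, 2.371, -0.003]
ft_force: [-3.7, 2.1, 6.7]
grip_width: 53.9
gripper_force: 18.0
```

```bash
python3 -m pendant '.65 0 0 -.001 0 0 0;.65 0 0 -.001 0 0 0;.65 0 0 -.001 0 0 0;.65 0 0 -.001 0 0 0;.65 0 0 -.03 0 0 0;.65 0 0 -.1 0 0 0;.65 0 0 -.2 0 0 0;.65 0 0 -.35 0 0 0;.9 0 0 -.48 0 0 0;.9 0 0 -.48 0 0 0'
python3 - <<'E'
from h import *
f=snap('top','top4');im=f['pixels']
# long carton: brown mask around pile
h=cv2.cvtColor(im,cv2.COLOR_BGR2HSV); m=cv2.inRange(h,(5,70,60),(25,255,255)); k=np.zeros_like(m);k[195:265,255:372]=m[195:265,255:372]
k=cv2.morphologyEx(k,cv2.MORPH_CLOSE,np.ones((9,9)))
q=max(cv2.findContours(k,cv2.RETR_EXTERNAL,cv2.CHAIN_APPROX_NONE)[0],key=cv2.contourArea)[:,0]
r=cv2.minAreaRect(ray(f,q,36)[:,:2].astype(np.float32));print(r)
cv2.imwrite('pics/crop2.png',cv2.resize(im[100:275,170:510],None,fx=2.3,fy=2.3,interpolation=cv2.INTER_CUBIC))
go(r[0][0],r[0][1],110,8)
E
```

```text
clock: 21.7
eef_pos: [455.6, -360.8, 167.7]
tool_rot: [2.052, 2.365, -0.003]
ft_force: [0.2, 0.3, 0.4]
grip_width: 71.7
gripper_force: 0.0
((462.8543701171875, 26.17517852783203), (57.570770263671875, 169.58734130859375), 9.735420227050781)
t 21.75 now [ 455.  -360.2  164.4] yaw 8.1 -> [1.2725 0.2071 0.1741] [0.001  0.002  0.0006] j6 -0.85
```

View pics/crop2.png

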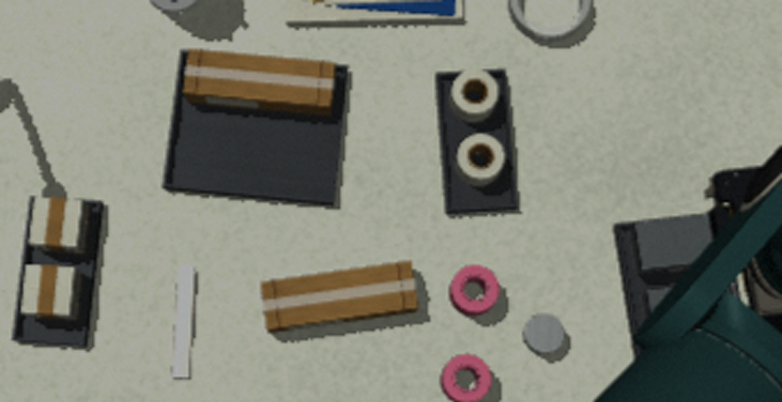

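The crop shows the roll and the memo block standing in their trays. The carton is alone, spanning (263..415, 262..330) in the crop, and its 57 x 170 mm measured size fits. I'll go to it now.

```bash
python3 -m pendant '1 .06 .01 0 0 0 0;1 .18 .03 0 0 0 0;1 .33 .05 0 0 0 0;1 .48 .08 0 0 0 0;1 .63 .1 0 0 0 0;1 .75 .12 .02 0 0 0;1 .85 .14 .02 0 .002 0;1 .94 .16 .02 0 .002 0;1 .98 .17 .02 0 .002 0;1 .98 .17 .02 0 .002 0'; python3 -c "
from h import *
go(463.5,26,120,8.5)"
```

```text
clock: 22.75
eef_pos: [462.7, -59.9, 153.3]
tool_rot: [-2.054, -2.372, -0.003]
ft_force: [-0.1, -0.1, 0.7]
grip_width: 93.2
gripper_force: 0.0
t 22.75 now [462.7 -59.9 153.3] yaw 8.2 -> [0.2826 0.0437 0.1123] [-0.0004 -0.0014 -0.0015] j6 -0.33
```

```bash
python3 -m pendant '1 .06 .01 0 0 0 0;1 .15 .02 .03 0 -.001 -.001;1 .23 .035 .06 0 -.001 -.001;1 .27 .043 .09 0 -.001 -.001;1 .283 .044 .11 0 -.001 -.001;1 .283 .044 .11 0 -.001 -.001;1 .283 .044 .11 0 -.001 -.001'
python3 - <<'E'
from h import *
f=snap('wrist','w7')
go(463.5,26,19,8.5);print(proj(f,[(463.5,26,36)]))
h=cv2.cvtColor(f['pixels'],cv2.COLOR_BGR2HSV);print(proj(f,[(463.5,26,36)]))
E
```

```text
clock: 23.45
eef_pos: [464.3, 23.9, 121.5]
tool_rot: [-2.055, -2.375, -0.0]
ft_force: [0.3, -0.3, 1.0]
grip_width: 93.0
gripper_force: 0.0
t 23.5 now [464.4  23.9 121.8] yaw 8.2 -> [ 0.0071 -0.0022  0.3427] [ 0.     -0.0002 -0.0015] j6 -0.15
[[318.26721452 203.32119304]]
[[318.26721452 203.32119304]]
```

View pics/w7.png

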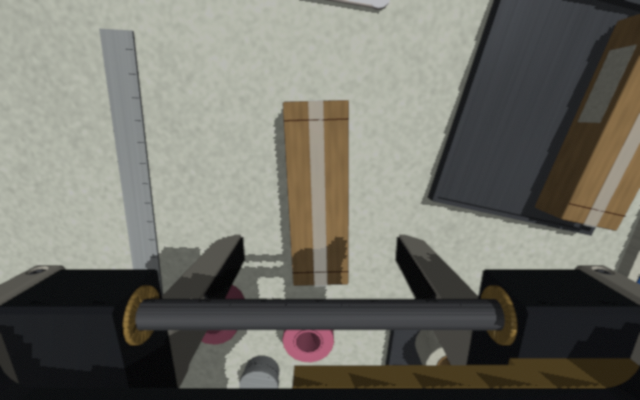

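The carton's top runs from (283..349, 101) to (292..349, 285), with nothing near the finger positions.

Run:
```python
from h import *
f=load('w7')
W=ray(f,[(283.5,101),(349.5,101),(349,284.5),(291.5,285)],36)[:,:2];print(W,W.mean(0))
for a,b in((0,1),(3,2),(3,0),(2,1)):
    e=W[b]-W[a];print(np.linalg.norm(e),np.degrees(np.arctan2(e[1],e[0])))
```

```text
[[423.35317323 107.67174742]
 [476.28688165 115.31272853]
 [504.69816037 -51.2137809 ]
 [449.48901344 -59.78616893]] [463.45680717  27.99613153]
53.48235297344882 8.213908823964653
55.870705579784996 8.825903920681185
169.4852084698098 98.87081962178092
168.9327650320648 99.68207445934357
```

```bash
python3 -m pendant '1 .012 -.002 .1 0 0 -.005; 1 .012 -.002 .22 0 0 -.005;1 .012 -.002 .32 0 0 -.005;1 .012 -.002 .365 0 0 -.005;1 .012 -.002 .375 0 0 -.005;.4 .012 -.002 .375 0 0 -.005;.4 .012 -.002 .375 0 0 -.005;.4 .012 -.002 .375 0 0 -.005;.4 .012 -.002 .375 0 0 -.005;.4 .012 -.002 .375 0 0 -.005' 25
python3 -m pendant '.4 0 0 0 0 0 0;.4 0 0 0 0 0 0;.4 0 0 0 0 0 0;.4 0 0 0 0 0 0;.4 0 0 -.02 0 0 0;.4 0 0 -.07 0 0 0;.4 0 0 -.15 0 0 0;.4 0 0 -.25 0 0 0;.4 0 0 -.3 0 0 0;.4 0 0 -.3 0 0 0'; python3 -c "
from h import *
go(632.6,130.1,65,-4.2)"
```

```text
clock: 24.5
eef_pos: [463.3, 28.3, 9.4]
tool_rot: [-2.036, -2.392, -0.001]
ft_force: [0.6, -0.4, 0.8]
grip_width: 57.9
gripper_force: 0.0
clock: 25.5
eef_pos: [464.2, 28.3, 101.5]
tool_rot: [2.035, 2.39, 0.005]
ft_force: [0.1, -0.1, -3.5]
grip_width: 53.6
gripper_force: 25.0
t 25.5 now [464.2  28.3 101.5] yaw 9.2 -> [0.2454 0.6079 0.124 ] [ 0.0012 -0.0002  0.0744] j6 -0.16
```

```bash
python3 -m pendant '.4 .02 .05 0 0 0 .01;.4 .06 .15 0 0 0 .025;.4 .11 .27 0 0 0 .04;.4 .16 .4 0 0 0 .055;.4 .2 .5 .02 0 0 .07;.4 .23 .57 .04 0 0 .074;.4 .243 .603 .08 0 0 .074;.4 .245 .608 .11 0 0 .074;.4 .245 .608 .124 0 0 .074;.4 .245 .608 .124 0 0 .074'
python3 - <<'E'
from h import *
f=snap('wrist','w8')
go(632.6,130.1,14,-4.2)
E
```

```text
clock: 26.5
eef_pos: [630.5, 129.5, 60.7]
tool_rot: [-2.299, -2.139, 0.002]
ft_force: [-0.1, -0.5, -4.2]
grip_width: 54.1
gripper_force: 25.0
t 26.55 now [630.8 129.6  61.6] yaw -4.1 -> [0.0021 0.0058 0.1587] [-0.0003 -0.0002  0.0003] j6 0.23
```

View pics/w8.png

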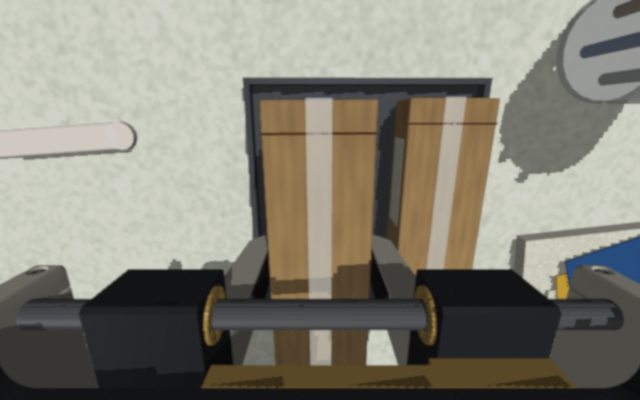

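The carton is held with its far top edge at (260..378, 99). The tray's rim corners are at (244,79) and (491,79).

Run:
```python
from h import *
f=load('w8')
W=ray(f,[(243.5,78.5),(491.5,78.5)],14)[:,:2];d=W[1]-W[0];L=np.linalg.norm(d);x=d/L;y=np.array([-x[1],x[0]])
m=W.mean(0)-99*y-28.5*x;print(L,np.degrees(np.arctan2(x[1],x[0])),'free mid',m);X,Y=x,y
W=ray(f,[(260,99),(378.5,99)],61.6+26.6)[:,:2];d=W[1]-W[0];L=np.linalg.norm(d);x=d/L;y=np.array([-x[1],x[0]])
c=W.mean(0)-85*y;print(L,np.degrees(np.arctan2(x[1],x[0])),c,'need',(m-c)@X,(m-c)@Y)
```

```text
166.4671058771077 -4.1981714091747895 free mid [634.90751272 131.78667107]
52.93491094852417 -4.1880870931467635 [631.23076994 129.46736415] need 3.4970893619461316 2.582244769885921
```

```bash
python3 -m pendant '.4 .007 .01 .05 0 0 0;.4 .007 .01 .09 0 0 0;.4 .007 .01 .12 0 0 0;.4 .007 .01 .14 0 0 0;.4 .007 .01 .148 0 0 0;.4 .007 .01 .152 0 0 0;.4 .007 .01 .153 0 0 0;.4 .007 .01 .153 0 0 0'
```

```text
clock: 27.35
eef_pos: [634.8, 131.9, 16.3]
tool_rot: [-2.3, -2.14, -0.001]
ft_force: [0.4, 0.6, -2.3]
grip_width: 53.7
gripper_force: 25.0
```

```bash
python3 -m pendant '.4 0 0 .003 0 0 0;.4 0 0 .006 0 0 0;.4 0 0 .008 0 0 0;.4 0 0 .009 0 0 0;.4 0 0 .009 0 0 0;.4 0 0 .009 0 0 0'
```

```text
clock: 27.95
eef_pos: [634.6, 131.9, 13.4]
tool_rot: [-2.3, -2.139, -0.001]
ft_force: [-2.4, -0.8, -0.5]
grip_width: 53.8
gripper_force: 25.0
```

```bash
python3 -m pendant '.4 0 0 .002 0 0 0;.4 0 0 .002 0 0 0;.65 0 0 .001 0 0 0;.65 0 0 .001 0 0 0;.65 0 0 0 0 0 0;.65 0 0 0 0 0 0;.65 0 0 -.03 0 0 0;.65 0 0 -.1 0 0 0;.65 0 0 -.2 0 0 0;.65 0 0 -.35 0 0 0'
python3 -m pendant '.9 0 0 -.1 0 0 0;.9 -.2 -.2 -.1 0 0 0;.9 -.4 -.4 -.1 0 0 0;.9 -.5 -.5 -.1 0 0 0;.9 -.5 -.5 -.1 0 0 0'
python3 - <<'E'
from h import *
f=snap('top','top5');im=f['pixels'];g=snap('scene','scene5')
cv2.imwrite('pics/crop3.png',cv2.resize(im[100:275,170:510],None,fx=2.3,fy=2.3,interpolation=cv2.INTER_CUBIC))
cv2.imwrite('pics/crop4.png',cv2.resize(g['pixels'][120:330,180:490],None,fx=2.5,fy=2.5,interpolation=cv2.INTER_CUBIC))
print({k:(m,(proj(f,[m])-[170,100])*2.3) for k,m in dict(long=(632.6,130.1,40),roll=(623.3,-129.4,40),memo=(457.7,346.3,44),card=(454.5,-359,44)).items()})
E
```

```text
clock: 28.95
eef_pos: [633.6, 131.6, 117.9]
tool_rot: [-2.298, -2.138, 0.004]
ft_force: [-0.1, 0.5, 0.3]
grip_width: 60.9
gripper_force: 0.0
clock: 29.45
eef_pos: [481.8, 0.1, 148.7]
tool_rot: [-2.299, -2.14, -0.001]
ft_force: [0.1, -0.6, 1.3]
grip_width: 83.3
gripper_force: 0.0
{'long': ((632.6, 130.1, 40), array([[251.31415936, 144.61074651]])), 'roll': ((623.3, -129.4, 40), array([[480.20267117, 158.28070063]])), 'memo': ((457.7, 346.3, 44), array([[ 48.31664725, 291.57369824]])), 'card': ((454.5, -359, 44), array([[688.52171284, 310.69759732]]))}
```

View pics/crop3.png

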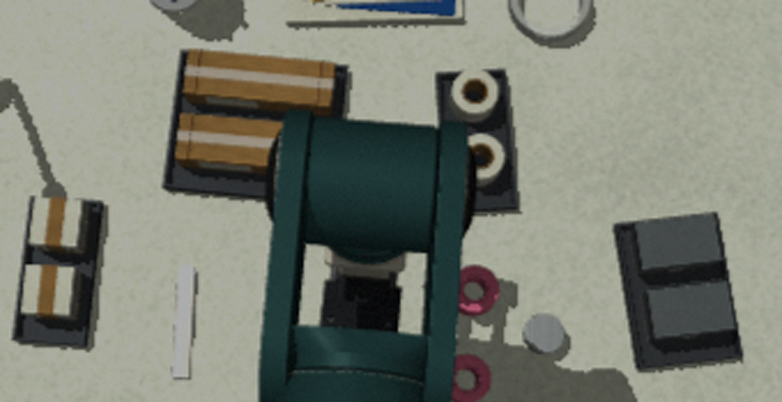

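View pics/crop4.png

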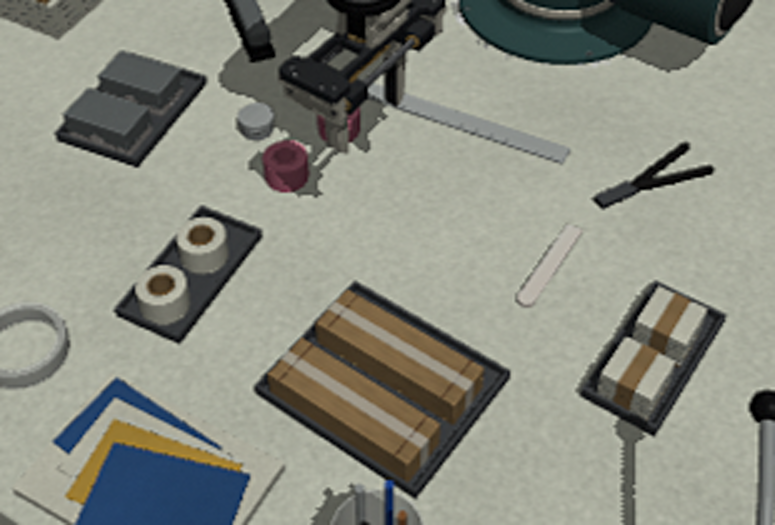

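Both views show all four pieces standing flat and square in their trays. The memo block at (48,290), the roll at (481,158) and the card box at about (691,310) in the top crop match their predicted centres. The carton is partly hidden in that crop, but in the scene crop it lies parallel to its neighbour. The arm is clear of everything, so I'll hand in.

```bash
python3 -c "
from h import *
print(arm.finish_job())"
```

```text
the job is handed in; nothing more can be done
None
```

I handed the job in at about 29.5 s of the 96 s allowed, with the label roll, card box, memo block and bookmark carton each flat and square in the tray of their own kind; the hand-in gave no pass or fail result.

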